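# Probe two test pads with sprung tweezers

### The arm

A 7-joint arm with a two-finger parallel gripper is mounted at the origin on the work surface. World frame = base frame: x ahead of the robot, y to its left, z up, the work surface at z = 0. Lengths are in m, angles in rad, forces in N, time in s.
With the tool pointing down it reaches from about 0.4 to 0.85 m from the base axis. Payload 4.5 kg.
Tool frame: the origin (TCP) lies midway between the tips of the shut fingers; the grasp point (between the pads) lies 19 mm behind it; z points along the fingers, y is the direction in which the jaws open and shut (so a half turn about z gives the same grasp; the last joint's range is limited). The gripper opens to 88 mm and grips with 3 to 60 N. Pads are 18 mm wide; open, the fingers measure 123 mm over their backs; the gripper's body (75 mm by 187 mm) begins 45 mm behind the grasp point.
Start: joints at [-1.165, 0.689, -0.195, 1.565, 0.157, 0.902, -0.215], TCP at [0.227, 0.582, 0.239] pointing down, gripper open.
Joint ranges: [-3.01, 3.01], [-0.46, 2.08], [-1.47, 1.51], [0.13, 2.56], [-1, 4.14], [0.04, 2.09], [-2.66, 2.66]. Speed limits (rad/s): [2.57, 2.57, 3.14, 3.14, 3.14, 3.14, 3.14].

### API

Orientations are given as a unit quaternion [x, y, z, w].
In Python, from plant import r, viewer gives the robot as it stands.
- The arm moves only by the tool play_rows, never from a script. Its argument "commands" is a list of rows, each an object with "delta_rot": the turn, a rotation vector about the tool's x, y, z normalised to -1 to 1, where 1 is pi rad, a list of three; "travel": the shift along the tool's x, y, z normalised to -1 to 1, where 1 is 15 cm, a list of three; "gripper": the opening, from -1 (shut) to 1 (fully open). In form: [{"delta_rot": [wx, wy, wz], "travel": [x, y, z], "gripper": gripper}, ...]. A call has 1 to 12 rows; each row is the pose to reach, as a shift and turn from the pose commanded when the call began, along the tool's axes at that moment, turning the shorter way round; what a row does not reach only later rows make up. A row lasts 1/8 s, in which the tool goes at most 62.5 mm and 10.7 degrees, less where a joint would pass 70% of its speed; a pose out of reach is approached as far as the arm can. A call with a number of a shift or a turn outside -1 to 1 is refused whole. A call with a gripper value outside its range is refused whole. The fingers move at their own pace and stop on an object; "force" is the grip in N (left out, the last holds). Time passes only in rows, so rows that repeat a pose let the fingers close. It gives the time, the measured TCP pose, the force and the opening at its end, in the units of the state.
- r.get_state(): the state, without advancing time (a new reading comes with each control period).
- viewer.snapshot(name): name is "side" or "top" or "wrist"; returns a dict with "color" (480x640x3 uint8, red, green, blue), "z_map" (480x640 float32, m along the optical axis (not along the pixel's ray), 0 where there is no reading), "fx", "fy", "cx", "cy" (pixels), "origin" and "attitude" of the camera in the world. Camera axes: x right, y up, looking along -z (the intrinsics and any distortion apply to the point x, -y, -z); pixel columns grow to the right and rows downward; lengths in m; the calibration is good to about 2 mm. A picture is of the moment at which its call begins.
- r.finish_job(): hands the job in, once; it reports no verdict.
Trained networks look in the newest picture that a camera, given by its name, has taken for a name from the list of things; names that differ only in an ending like _2 or _b are one class to them, and where a whole thing is asked for, a point or a joint stands for the part that bears it (a point fixed in the world has none). Each returns a list of dicts, best first, with "conf" (0 to 1); they miss things now and then, are a little off and sometimes report something else, mostly with a low value. They report only what shows in the picture. A call takes as long as a camera call.
- viewer.outline_of(camera, label): "pixels" (480x640 bool, what is visible of it) and "at" ([column, row] in pixels, amid what is visible of it).
- viewer.pinpoint(camera, label): "at" ([column, row] in pixels: a listed point, or the origin of a listed thing).
The state is a dict: "clock": time; "q": joint angles; "qd": joint speeds; "joint_torque": joint torques, N m; "tool_pos": TCP position; "eef_rot": TCP orientation; "contact_force": force on the tool from outside, world axes, zero at the start; "moment": the same for the moment, N m; "opening": opening from 0.0 (shut) to 1.0 (fully open).
Only numpy, scipy, OpenCV 4.12 (cv2) and the standard library are available. Lean on these libraries where they do the work, as an engineer would, in place of code of your own. Each camera call takes 0.05 s, during which the arm holds its last target. There are 200 camera calls.

### The job

Slide the carriage of the probing jig along its rail until the open tweezers stand centred over the pair of round test pads on the circuit board. Then squeeze the sprung tweezers until the tips are 16 mm apart, one over the middle of each pad, without letting the tips close together, and finish while holding that gap steady between the fingers for the meter to read. Leave the mug, jar, screwdriver and bottle cap where they are.

Things in the scene. Friction and masses are not known exactly. Their poses are not given: they have to be found in the camera images.
- carriage (a joint): position of the carriage on its rail in m, 0 to 0.170; it grows towards the jig's own +y (to the left seen from the robot). The carriage stays where it is left: friction about 2.5 N. The start lies between 0 and 0.04, the pads at 0.07 to 0.15.
- jig: the probing jig, fixed to the desk: dark steel base 60 x 250 mm with an aluminium rail and black end stops; origin under its centre. z up, y along the rail, x across the rail, the way the tweezers point, away from the robot.
- knob (a point): point in the upright black grip knob on the grey carriage, on the tweezers' plane of symmetry; axes as the jig's. The knob is 24 mm along x, 14 mm along y; its top is 13 mm above this point and 91 mm above the desk; the carriage body below it, 40 mm along y, ends 32 mm below this point.
- blade_left: left (+y of the jig) steel blade of the bent-tip sprung tweezers on the carriage; origin at its hinge, 58 mm above the desk, 36 mm ahead (x) of the knob point, 4 mm to +y of the plane of symmetry; x along the blade, z up. Level, 12 mm tall, straight for 122 mm, then bent down to the tip. The blades swing on upright hinges, each on its own spring, alike and independent, and reopen when let go.
- blade_right: right (-y of the jig) blade, mirror image of the left; hinge 4 mm to the -y of the plane of symmetry
- pinch_left (a point): middle of the outer face of the black finger pad (32 mm long, 16 mm tall) on the left blade, 95 mm from the hinge, 58 mm above the desk. Squeeze the two pads together, a finger on each side. Outer faces 33 mm apart when open; 23 mm (faces then parallel) gives the 16 mm tip gap; 1 mm here is 1.6 mm at the tips. It takes about 3 N at first, 7 N at the wanted gap, 11 N at the stop.
- pinch_right (a point): the same on the right blade
- tip_left (a point): end of the left tip (4 mm thick), 150 mm from the hinge, 18 mm above the desk, about 6 mm above the board. The tips are 32 mm apart when open, and 3 mm apart at the hard stop.
- tip_right (a point): end of the right tip
- pad_left (a point): centre of the left (+y) round brass test pad, 10 mm across, flat on the top of the fixed green circuit board, 12 mm above the desk. The two pads lie side by side along the jig's y, 16 mm between centres, at the x of the tips. The board, 130 x 120 mm, lies beyond the rail, with nothing tall near the pads.
- pad_right (a point): centre of the right (-y) test pad
- mug: white mug, 80 mm across, 95 mm tall, bystander; origin under its centre
- tub: small white plastic jar, 44 mm across, 75 mm tall, bystander; origin under its centre
- driver: screwdriver lying on the desk, bystander, about 200 mm long; lies along its x
- cap: bottle cap, 38 mm across, 14 mm tall, bystander; origin under its centre

How it is judged:
By the outcome, as a careful person would: the job done as asked, in the order asked, and still so for the second after the job is handed in, while the arm keeps its last pose, push and grip.
It also fails if it takes over 51 s, if anything falls off the work surface, if the arm or the gripper's body presses on something with over 40 N, if the wrist force passes 120 N, or if a joint passes its speed limit or range.

## Working session

There is one attempt and no reset: what is moved stays moved. The work goes in short steps, Python scripts to look and compute and a tool call to move; the robot and the scene stay as the last step left them, time stands still between calls to the robot, and variables do not carry over. Pictures are saved under pics/ and viewed, about 8 in all and at most 12, crops included, and the job is handed in when it is done.

Besides the shell and the picture viewer there is one more tool, called after ">>>" by a JSON object that holds its "op" and its "data". play_rows: Moves the arm, as the interface text tells. Its arguments: {"type":"object","properties":{"commands":{"type":"array","items":{"type":"object","properties":{"delta_rot":{"type":"array","items":{"type":"number","minimum":-1,"maximum":1}},"travel":{"type":"array","items":{"type":"number","minimum":-1,"maximum":1}},"gripper":{"type":"number"}}}},"force":{"type":"number"}},"required":["commands"]}

```bash
mkdir -p pics; cat > h.py <<'E'
import numpy as np, cv2
from scipy.spatial.transform import Rotation as R
from plant import r, viewer
def snap(c):
    s=viewer.snapshot(c); s['R']=R.from_quat(s['attitude']).as_matrix() if np.size(s['attitude'])==4 else np.array(s['attitude']); s['o']=np.array(s['origin']); return s
def ray(s,uv):
    d=np.array([(uv[0]-s['cx'])/s['fx'],-(uv[1]-s['cy'])/s['fy'],-1.]); return s['R']@d
def at_z(s,uv,z):
    d=ray(s,uv); return s['o']+d*(z-s['o'][2])/d[2]
def depth_pt(s,uv):
    u,v=np.round(uv).astype(int); w=s['z_map'][max(v-2,0):v+3,max(u-2,0):u+3]; w=w[w>0]
    return s['o']+ray(s,uv)*np.median(w) if w.size else None
def proj(s,p):
    c=s['R'].T@(np.array(p)-s['o']); return np.array([s['cx']+s['fx']*c[0]/-c[2], s['cy']-s['fy']*c[1]/-c[2]])
def save(s,n,crop=None,k=1):
    im=s['color'][...,::-1]
    if crop: im=im[crop[1]:crop[3],crop[0]:crop[2]]
    cv2.imwrite('pics/'+n,cv2.resize(im,None,fx=k,fy=k,interpolation=cv2.INTER_CUBIC))
Z=dict(knob=.078,pinch_left=.058,pinch_right=.058,tip_left=.018,tip_right=.018,pad_left=.012,pad_right=.012,jig=0,blade_left=.058,blade_right=.058,mug=0,tub=0,driver=.012,cap=0)
E
python3 - <<'E'
from h import *
np.set_printoptions(precision=4,suppress=True)
st=r.get_state(); print({k:np.round(v,4) for k,v in st.items()})
for c in ['top','side']:
    s=snap(c); save(s,c+'0.png'); print(c,s['o'],s['R'].tolist(),s['fx'],s['cx'],s['cy'],[k for k in s])
    for n,z in Z.items():
        for d in viewer.pinpoint(c,n)[:2]:
            print(c,n,round(d['conf'],2),np.round(d['at'],1),'plane',at_z(s,d['at'],z),'depth',depth_pt(s,d['at']))
E
```

```text
{'clock': np.float64(0.0), 'q': array([-1.1652,  0.69  , -0.1945,  1.5663,  0.1573,  0.9025, -0.2151]), 'qd': array([ 0.0006,  0.0004,  0.0013,  0.0004,  0.0003,  0.0003, -0.0018]), 'joint_torque': array([ -0.0004, -52.7543,  -1.2671, -15.3422,  -0.0527,   0.0065,
         0.0002]), 'tool_pos': array([0.2269, 0.5817, 0.2379]), 'eef_rot': array([ 0.1848,  0.9828, -0.0009, -0.0001]), 'contact_force': array([-0.2752,  0.0635, -0.1518]), 'moment': array([ 0.0055, -0.033 ,  0.0287]), 'opening': np.float64(0.9991)}
top [0.3998 0.0071 1.6166] [[0.019273984953124546, 0.996588203523409, -0.08025251461487648], [-0.9997610108863639, 0.018382521991964496, -0.011832328455997514], [-0.010316715344643054, 0.08046139125816293, 0.9967043342442624]] 601.6023185195014 316.84030575873106 231.214676215276 ['color', 'z_map', 'fx', 'fy', 'cx', 'cy', 'origin', 'attitude', 'R', 'o']
top knob 0.67 [368.3 245.9] plane [ 0.4885 -0.107   0.078 ] depth [ 0.4878 -0.1061  0.0895]
top pinch_left 0.39 [352.4 199.5] plane [ 0.61   -0.0655  0.058 ] depth [ 0.6178 -0.0682  0.0005]
top pinch_right 0.48 [366.9 196.1] plan
[... 2984 characters left out ...]
27.  291.4] plane [ 0.5194 -0.1102  0.058 ] depth [ 0.5193 -0.1107  0.0587]
side mug 0.65 [414.2 406.1] plane [ 0.641  -0.3378  0.    ] depth [ 0.6373 -0.3425  0.0148]
side mug 0.61 [308.4 147.3] plane [0.5507 0.4269 0.    ] depth [0.5463 0.3858 0.0321]
side tub 0.78 [240.3 181.3] plane [0.3504 0.3122 0.    ] depth [0.3518 0.2989 0.0118]
side tub 0.2 [415.  405.4] plane [ 0.6427 -0.3368  0.    ] depth [ 0.6391 -0.3415  0.0146]
side driver 0.77 [355.5 459.6] plane [ 0.5185 -0.4109  0.012 ] depth [ 0.5183 -0.4112  0.0137]
side cap 0.68 [412.9 404.6] plane [ 0.6394 -0.3349  0.    ] depth [ 0.6356 -0.3399  0.0156]
side cap 0.24 [380.3 247. ] plane [0.668 0.03  0.   ] depth [0.6646 0.0206 0.012 ]
```

View picture.

```bash
python3 - <<'E'
import cv2
a=cv2.imread('pics/top0.png')[140:300,260:420]; b=cv2.imread('pics/side0.png')[200:360,240:440]
cv2.imwrite('pics/c0.png',cv2.hconcat([cv2.resize(a,(400,400),interpolation=2),cv2.resize(b,(400,400),interpolation=2)]))
E
```

```text
(no output)
```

View pics/c0.png

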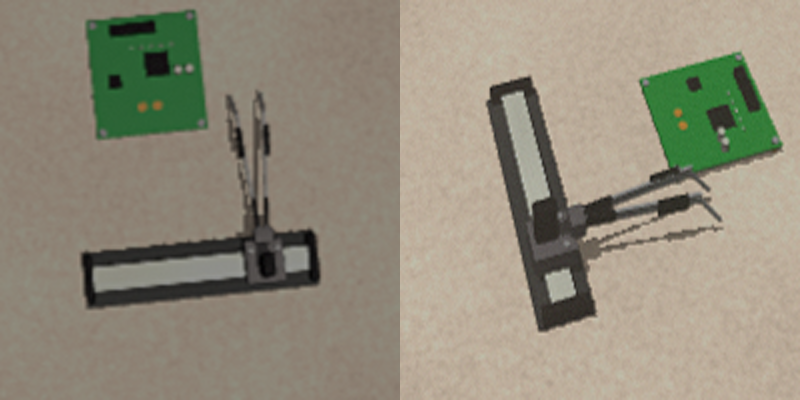

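The jig shows in both views: brass pads at about (317,182) and (323,182) in the top view, with the tweezers lying to the right of them. The networks agree with this. The jig yaw is about 6–7°. I'll move over the jig for a close wrist view.

>>> {"op": "play_rows", "data": {"commands": [{"delta_rot": [0, 0, 0], "travel": [-0.4, -0.4, 0], "gripper": 1}, {"delta_rot": [0, 0, 0], "travel": [-0.82, -0.85, 0], "gripper": 1}, {"delta_rot": [0, 0, 0], "travel": [-0.82, -0.85, 0], "gripper": 1}, {"delta_rot": [0, 0, 0], "travel": [-0.82, -0.85, 0], "gripper": 1}]}}

```text
clock: 2.0
tool_pos: [0.2978, 0.4141, 0.2388]
eef_rot: [0.188, 0.982, -0.002, 0.001]
contact_force: [0.2, -0.0, 0.1]
opening: 1.001
```

>>> {"op": "play_rows", "data": {"commands": [{"delta_rot": [0, 0, 0], "travel": [-0.4, -0.4, 0], "gripper": 1}, {"delta_rot": [0, 0, 0], "travel": [-0.82, -0.85, 0], "gripper": 1}, {"delta_rot": [0, 0, 0], "travel": [-0.82, -0.85, 0], "gripper": 1}, {"delta_rot": [0, 0, 0], "travel": [-0.82, -0.85, 0], "gripper": 1}]}}

```text
clock: 2.5
tool_pos: [0.3652, 0.2521, 0.2388]
eef_rot: [0.188, 0.982, -0.001, 0.0]
contact_force: [-0.8, 1.0, -0.6]
opening: 1.001
```

>>> {"op": "play_rows", "data": {"commands": [{"delta_rot": [0, 0, 0], "travel": [-0.4, -0.4, 0], "gripper": 1}, {"delta_rot": [0, 0, 0], "travel": [-0.82, -0.85, 0], "gripper": 1}, {"delta_rot": [0, 0, 0], "travel": [-0.82, -0.85, 0], "gripper": 1}, {"delta_rot": [0, 0, 0], "travel": [-0.82, -0.85, 0], "gripper": 1}]}}

```text
clock: 3.0
tool_pos: [0.4338, 0.0896, 0.2387]
eef_rot: [0.188, 0.982, -0.0, 0.001]
contact_force: [-0.1, 1.6, -1.0]
opening: 1.0
```

>>> {"op": "play_rows", "data": {"commands": [{"delta_rot": [0, 0, -0.05], "travel": [-0.4, -0.4, 0], "gripper": 1}, {"delta_rot": [0, 0, -0.1], "travel": [-0.82, -0.85, 0], "gripper": 1}, {"delta_rot": [0, 0, -0.155], "travel": [-0.82, -0.85, 0], "gripper": 1}, {"delta_rot": [0, 0, -0.155], "travel": [-0.82, -0.85, 0], "gripper": 1}, {"delta_rot": [0, 0, -0.155], "travel": [-0.82, -0.85, 0], "gripper": 1}, {"delta_rot": [0, 0, -0.155], "travel": [-0.82, -0.85, 0], "gripper": 1}]}}

```text
clock: 3.75
tool_pos: [0.5002, -0.0685, 0.2389]
eef_rot: [-0.06, 0.998, 0.001, 0.0]
contact_force: [-0.6, 0.2, -0.6]
opening: 1.004
```

```bash
python3 - <<'E'
from h import *
np.set_printoptions(precision=4,suppress=True)
st=r.get_state(); print(st['clock'],st['tool_pos'],st['eef_rot'],st['contact_force'])
s=snap('wrist'); save(s,'w1.png'); print(s['o'],s['R'][:,2],s['fx'])
for n in ['knob','pinch_left','pinch_right','tip_left','tip_right','pad_left','pad_right','jig']:
    for d in viewer.pinpoint('wrist',n)[:2]:
        print(n,round(d['conf'],2),np.round(d['at'],1),'plane',at_z(s,d['at'],Z[n]),'depth',depth_pt(s,d['at']))
# jig yaw from top depth: base/rail points
for c in ['top','wrist']:
    t=s if c=='wrist' else snap(c)
    o=viewer.outline_of(c,'jig')
    if not o: continue
    m=o[0]['pixels']; v,u=np.nonzero(m); z=t['z_map'][v,u]; k=z>0
    P=t['o']+np.stack([(u-t['cx'])/t['fx'],-(v-t['cy'])/t['fy'],-np.ones(len(u))],1)[k]@t['R'].T*z[k,None]
    Q=P[(P[:,2]>.005)&(P[:,2]<.035)]
    print(c,len(Q),cv2.minAreaRect(Q[:,:2].astype(np.float32)*1000), np.degrees(np.arctan2(*np.linalg.svd(Q[:,:2]-Q[:,:2].mean(0),full_matrices=False)[2][0][::-1])))
E
```

```text
3.75 [ 0.5002 -0.0685  0.2389] [-0.0596  0.9982  0.0006  0.0002] [-0.6449  0.1672 -0.6174]
[ 0.4241 -0.0779  0.3851] [-0.2914 -0.0365  0.9559] 380.17776509664253
knob 0.8 [270.6 200.8] plane [ 0.4887 -0.1031  0.078 ] depth [ 0.486 -0.102  0.091]
pinch_left 0.81 [293.8 330.7] plane [ 0.6178 -0.071   0.058 ] depth [ 0.6148 -0.0711  0.0631]
pinch_right 0.6 [365.4 355.5] plane [0.637  0.0025 0.058 ] depth [0.6672 0.0139 0.0117]
pinch_right 0.56 [263.2 331. ] plane [ 0.6217 -0.1005  0.058 ] depth [ 0.6168 -0.1     0.0661]
tip_left 0.85 [295.4 351.5] plane [ 0.6673 -0.0657  0.018 ] depth [ 0.678  -0.0651  0.0019]
tip_right 0.87 [269.2 354.3] plane [ 0.6743 -0.0942  0.018 ] depth [ 0.6864 -0.095   0.0003]
pad_left 0.78 [380.3 350.8] plane [0.659  0.0296 0.012 ] depth [0.6587 0.0294 0.0124]
pad_right 0.55 [365. 354.] plane [0.6651 0.0131 0.012 ] depth [0.6649 0.013  0.0124]
jig 0.96 [342.8 190.1] plane [ 0.4853 -0.0375  0.    ] depth [ 0.4823 -0.0395  0.0192]
top 721 ((525.1764526367188, -35.13743591308594), (131.7328338623047, 284.90423583984375), 42.727012634277344) 91.62994029554304
wrist 13264 ((561.2884521484375, -26.902511596679688), (209.50198364257812, 249.91946411132812), 7.016010284423828) 96.16120543775789
```

View pics/w1.png

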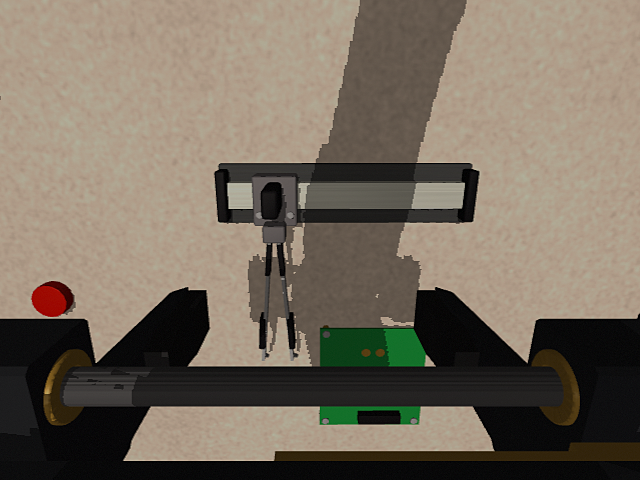

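>>> {"op": "play_rows", "data": {"commands": [{"delta_rot": [0, 0, 0], "travel": [0.106, -0.229, 0.3], "gripper": 1}, {"delta_rot": [0, 0, 0], "travel": [0.106, -0.229, 0.7], "gripper": 1}, {"delta_rot": [0, 0, 0], "travel": [0.106, -0.229, 0.8], "gripper": 1}, {"delta_rot": [0, 0, 0], "travel": [0.106, -0.229, 0.8], "gripper": 1}, {"delta_rot": [0, 0, 0], "travel": [0.106, -0.229, 0.8], "gripper": 0.2}, {"delta_rot": [0, 0, 0], "travel": [0.106, -0.229, 0.8], "gripper": 0.2}], "force": 20}}

```text
clock: 5.1
tool_pos: [0.4891, -0.1076, 0.1198]
eef_rot: [-0.058, 0.998, -0.0, 0.001]
contact_force: [-0.4, -0.2, -0.1]
opening: 0.795
```

```bash
python3 - <<'E'
from h import *
np.set_printoptions(precision=4,suppress=True)
st=r.get_state(); print(st['clock'],st['tool_pos'],st['eef_rot'],st['contact_force'],st['opening'])
for c in ['wrist','top','side']:
    s=snap(c); 
    if c=='wrist': save(s,'w2.png')
    for n in ['knob','jig']:
      for d in viewer.pinpoint(c,n)[:1]:
        print(c,n,round(d['conf'],2),np.round(d['at'],1),'plane',at_z(s,d['at'],Z[n]),'depth',depth_pt(s,d['at']))
E
```

```text
5.1 [ 0.4891 -0.1076  0.1198] [-0.0575  0.9983 -0.0002  0.0012] [-0.4078 -0.1517 -0.1408] 0.7948013259069385
wrist knob 0.56 [321.  272.7] plane [ 0.4881 -0.1024  0.078 ] depth [ 0.4828 -0.1034  0.0913]
wrist jig 0.67 [407.7 242.4] plane [ 0.4884 -0.0363  0.    ] depth [ 0.4829 -0.0421  0.0192]
top jig 0.67 [342.1 249.6] plane [ 0.4817 -0.0425  0.    ] depth [ 0.4702 -0.0356  0.2264]
side knob 0.55 [310.8 287.8] plane [ 0.4873 -0.11    0.078 ] depth [ 0.4787 -0.2041  0.2185]
side jig 0.6 [306.2 283.1] plane [ 0.4837 -0.0439 -0.    ] depth [ 0.4723 -0.1996  0.2266]
```

View pics/w2.png

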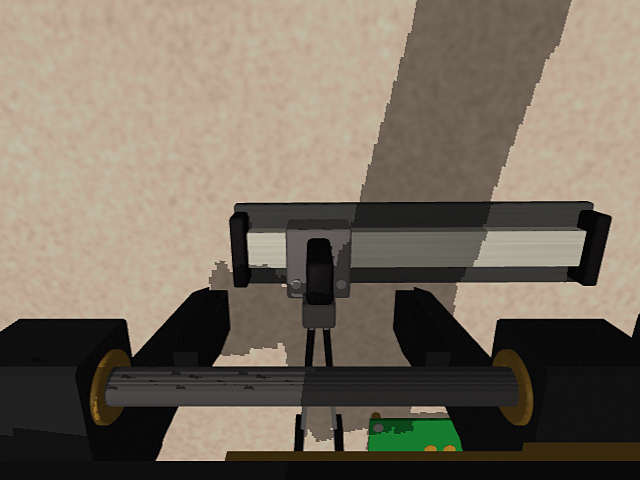

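>>> {"op": "play_rows", "data": {"commands": [{"delta_rot": [0, 0, 0], "travel": [0, 0.022, 0.15], "gripper": 0.2}, {"delta_rot": [0, 0, 0], "travel": [0, 0.022, 0.39], "gripper": 0}, {"delta_rot": [0, 0, 0], "travel": [0, 0.022, 0.39], "gripper": 0}, {"delta_rot": [0, 0, 0], "travel": [0, 0.022, 0.39], "gripper": -0.4}, {"delta_rot": [0, 0, 0], "travel": [0, 0.022, 0.39], "gripper": -1}, {"delta_rot": [0, 0, 0], "travel": [0, 0.022, 0.39], "gripper": -1}, {"delta_rot": [0, 0, 0], "travel": [0, 0.022, 0.39], "gripper": -1}, {"delta_rot": [0, 0, 0], "travel": [0, 0.022, 0.39], "gripper": -1}, {"delta_rot": [0, 0, 0], "travel": [0, 0.022, 0.39], "gripper": -1}, {"delta_rot": [0, 0, 0], "travel": [0, 0.022, 0.39], "gripper": -1}], "force": 15}}

```text
clock: 6.8
tool_pos: [0.4884, -0.1042, 0.061]
eef_rot: [-0.058, 0.998, -0.0, 0.001]
contact_force: [-0.9, 0.1, 5.9]
opening: 0.154
```

>>> {"op": "play_rows", "data": {"commands": [{"delta_rot": [0, 0, 0], "travel": [0, 0.1, 0], "gripper": -1}, {"delta_rot": [0, 0, 0], "travel": [0, 0.25, 0], "gripper": -1}, {"delta_rot": [0, 0, 0], "travel": [0, 0.4, 0], "gripper": -1}, {"delta_rot": [0, 0, 0], "travel": [0, 0.55, 0], "gripper": -1}, {"delta_rot": [0, 0, 0], "travel": [0, 0.64, 0], "gripper": -1}, {"delta_rot": [0, 0, 0], "travel": [0, 0.68, 0], "gripper": -1}, {"delta_rot": [0, 0, 0], "travel": [0, 0.68, 0], "gripper": -1}, {"delta_rot": [0, 0, 0], "travel": [0, 0.68, 0], "gripper": -1}, {"delta_rot": [0, 0, 0], "travel": [0, 0.68, 0], "gripper": -1}]}}

```text
clock: 7.92
tool_pos: [0.4762, -0.0025, 0.061]
eef_rot: [-0.058, 0.998, 0.0, 0.0]
contact_force: [-2.3, 0.9, 8.5]
opening: 0.162
```

```bash
cat > m.py <<'E'
from h import *
np.set_printoptions(precision=4,suppress=True)
import sys
st=r.get_state(); print(st['clock'],st['tool_pos'],st['eef_rot'],st['contact_force'],st['opening'])
a=np.radians(6.9); ux=np.array([np.cos(a),np.sin(a)]); uy=np.array([-np.sin(a),np.cos(a)])
for c in ['wrist','top','side']:
    s=snap(c); save(s,c+sys.argv[1]+'.png')
    for n in ['knob','tip_left','tip_right','pad_left','pad_right','pinch_left','pinch_right']:
      for d in viewer.pinpoint(c,n)[:2]:
        p=at_z(s,d['at'],Z[n])[:2]; print(c,n,round(d['conf'],2),np.round(d['at'],1),'jig axes mm',np.round(1000*np.array([p@ux,p@uy]),1))
E
python3 m.py 3
```

```text
7.925 [ 0.4762 -0.0025  0.061 ] [-0.058   0.9983  0.0002  0.0003] [-2.3139  0.8735  8.532 ] 0.1620650686666321
wrist knob 0.97 [312.4 334.9] jig axes mm [473.8 -59.1]
top tip_left 0.56 [313.3 183.2] jig axes mm [657.4 -41.2]
top tip_right 0.54 [204.1 298.3] jig axes mm [381.  277.3]
top tip_right 0.5 [327.4 184.3] jig axes mm [650.6 -78.5]
top pad_left 0.64 [315.  183.2] jig axes mm [657.9 -45.7]
top pad_right 0.68 [322.3 181.4] jig axes mm [660.8 -65.8]
top pinch_left 0.48 [315.2 200.8] jig axes mm [604.3 -41.5]
top pinch_right 0.49 [327.1 202.4] jig axes mm [596.9 -71.9]
side tip_left 0.52 [376.7 240. ] jig axes mm [659.4 -41.9]
side tip_right 0.58 [387.7 249.3] jig axes mm [673.8 -74.8]
side pad_left 0.64 [376.8 244.5] jig axes mm [657.2 -50.1]
side pad_right 0.74 [380.4 249.2] jig axes mm [660.2 -65.6]
side pinch_left 0.56 [355.  235.7] jig axes mm [602.6 -47.6]
side pinch_right 0.85 [357.6 243.4] jig axes mm [601.1 -70.3]
```

>>> {"op": "play_rows", "data": {"commands": [{"delta_rot": [0, 0, 0], "travel": [0, 0, 0], "gripper": 0}, {"delta_rot": [0, 0, 0], "travel": [0, 0, 0], "gripper": 0}, {"delta_rot": [0, 0, 0], "travel": [0, 0, -0.2], "gripper": 0}, {"delta_rot": [0, 0, 0], "travel": [0, 0, -0.6], "gripper": 0.5}, {"delta_rot": [0, 0, 0], "travel": [-0.3, 0, -1], "gripper": 1}, {"delta_rot": [0, 0, 0], "travel": [-0.5, 0, -1], "gripper": 1}, {"delta_rot": [0, 0, 0], "travel": [-0.5, 0, -1], "gripper": 1}, {"delta_rot": [0, 0, 0], "travel": [-0.5, 0, -1], "gripper": 1}, {"delta_rot": [0, 0, 0], "travel": [-0.5, 0, -1], "gripper": 1}]}}

```text
clock: 10.25
tool_pos: [0.549, 0.0053, 0.2093]
eef_rot: [-0.058, 0.998, -0.0, -0.002]
contact_force: [0.7, -0.6, -0.2]
opening: 0.997
```

```bash
python3 m.py 4; python3 - <<'E'
import cv2
i=cv2.imread('pics/wrist4.png')[160:370,220:420]; cv2.imwrite('pics/w4c.png',cv2.resize(i,None,fx=2.8,fy=2.8,interpolation=2))
E
```

```text
10.25 [0.549  0.0053 0.2093] [-0.0577  0.9983 -0.0002 -0.0015] [ 0.7215 -0.5947 -0.2074] 0.9971969746974656
wrist knob 0.88 [313.4 129.2] jig axes mm [472.9 -58.7]
wrist tip_left 0.64 [327.4 321.3] jig axes mm [657.  -44.9]
wrist tip_left 0.25 [317.8 178. ] jig axes mm [515.2 -54.6]
wrist tip_right 0.89 [298.6 323.9] jig axes mm [659.8 -73.6]
wrist pad_left 0.94 [322.3 324.1] jig axes mm [663.5 -49.8]
wrist pad_left 0.42 [294.7 289.3] jig axes mm [625.  -77.1]
wrist pad_right 0.77 [303.9 324. ] jig axes mm [663.3 -68.4]
wrist pinch_left 0.65 [332.6 291.8] jig axes mm [606.6 -42.5]
wrist pinch_right 0.96 [295.2 287.9] jig axes mm [602.9 -74.4]
top knob 0.55 [480.6 234.7] jig axes mm [ 471.4 -453.5]
top knob 0.46 [327.  249.5] jig axes mm [473.6 -58.8]
top pad_left 0.6 [314.9 183.4] jig axes mm [657.4 -45.4]
top pad_right 0.71 [325.  182.7] jig axes mm [656.5 -72.7]
top pad_right 0.64 [322.8 252.2] jig axes mm [470.8 -47.7]
side knob 0.74 [301.2 250. ] jig axes mm [475.1 -70.1]
side tip_left 0.55 [376.4 241. ] jig axes mm [657.7 -44.5]
side tip_right 0.65 [383.6 252.3] jig axes mm [661.8 -80.4]
side pad_left 0.82 [377.2 244.2] jig axes mm [658.4 -49.5]
side pad_right 0.85 [378.2 248.3] jig axes mm [656.3 -61.7]
side pinch_left 0.82 [352.6 236.5] jig axes mm [596.8 -48.4]
side pinch_right 0.87 [357.6 244.2] jig axes mm [600.3 -72.4]
side pinch_right 0.19 [412.2 406.6] jig axes mm [ 575.7 -428.7]
```

View pics/w4c.png

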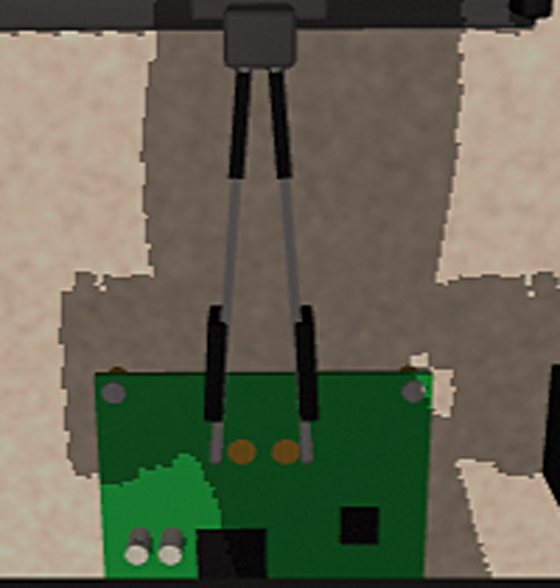

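```bash
cat > f.py <<'E'
from h import *
import sys
np.set_printoptions(precision=4,suppress=True)
a=np.radians(6.9); U=np.array([[np.cos(a),np.sin(a)],[-np.sin(a),np.cos(a)]])
s=snap('wrist'); save(s,sys.argv[1]); im=s['color']; st=r.get_state(); print(st['clock'],st['tool_pos'],st['opening'],st['contact_force'])
hsv=cv2.cvtColor(im,cv2.COLOR_RGB2HSV); c=proj(s,[.662,.022,.012]).astype(int); print('c',c)
x0,x1,y0,y1=c[0]-32,c[0]+33,c[1]-14,c[1]+15
w=hsv[y0:y1,x0:x1].astype(int)
br=((w[...,0]<26)&(w[...,1]>100)&(w[...,2]>60)).astype(np.uint8)
gr=((w[...,1]<70)&(w[...,2]>60)).astype(np.uint8)
for nm,m,z in [('brass',br,.012),('steel',gr,.018)]:
    n,_,S,C=cv2.connectedComponentsWithStats(m)
    for i in range(1,n):
        if S[i,4]>8: print(nm,S[i].tolist(),C[i]+[x0,y0],'jig mm',1000*U@at_z(s,C[i]+[x0,y0],z)[:2])
for v in range(y0,y1,1):
    k=np.nonzero(gr[v-y0])[0]+x0
    L=k[k<c[0]-4]; Rr=k[k>c[0]+4]
    if len(L)and len(Rr): print(v,L.min(),L.max(),Rr.min(),Rr.max(),'mid y',round(1000*(U@at_z(s,[(L.mean()+Rr.mean())/2,v],.018)[:2])[1],2))
print('fx col row', [1000*U@at_z(s,[cc,324],.018)[:2] for cc in (300,301)])
E
python3 f.py w5.png
```

```text
11.5 [0.5507 0.0057 0.2102] 0.9978733886326211 [1.0007 0.3463 0.3503]
c [314 318]
brass [20, 10, 9, 9, 63] [305.8413 318.2063] jig mm [659.7306 -66.2674]
brass [35, 10, 10, 9, 67] [321.5224 318.0746] jig mm [659.6568 -50.4   ]
steel [13, 4, 5, 15, 57] [296.7719 314.807 ] jig mm [652.6314 -75.1183]
steel [45, 4, 4, 15, 54] [328.537 314.537] jig mm [652.4822 -43.6297]
308 296 299 327 329 mid y -59.25
309 296 299 327 330 mid y -59.01
310 296 299 327 330 mid y -59.01
311 296 299 327 330 mid y -59.02
312 296 298 327 330 mid y -59.27
313 295 298 327 330 mid y -59.52
314 295 298 327 330 mid y -59.52
315 295 298 327 330 mid y -59.53
316 295 298 327 330 mid y -59.53
317 295 298 327 330 mid y -59.53
318 295 298 327 330 mid y -59.54
319 295 298 327 330 mid y -59.54
320 295 298 328 330 mid y -59.3
321 295 298 328 330 mid y -59.3
322 295 296 329 329 mid y -59.8
fx col row [array([662.8771, -72.0531]), array([662.8818, -71.0539])]
```

>>> {"op": "play_rows", "data": {"commands": [{"delta_rot": [0, 0, 0], "travel": [0.3, 0.007, 0.1], "gripper": 0.3}, {"delta_rot": [0, 0, 0], "travel": [0.5, 0.007, 0.4], "gripper": 0.1}, {"delta_rot": [0, 0, 0], "travel": [0.5, 0.007, 0.6], "gripper": 0}, {"delta_rot": [0, 0, 0], "travel": [0.5, 0.007, 0.85], "gripper": 0}, {"delta_rot": [0, 0, 0], "travel": [0.5, 0.007, 1], "gripper": -0.2}, {"delta_rot": [0, 0, 0], "travel": [0.5, 0.007, 1], "gripper": -0.4}, {"delta_rot": [0, 0, 0], "travel": [0.5, 0.007, 1], "gripper": -1}, {"delta_rot": [0, 0, 0], "travel": [0.5, 0.007, 1], "gripper": -1}, {"delta_rot": [0, 0, 0], "travel": [0.5, 0.007, 1], "gripper": -1}, {"delta_rot": [0, 0, 0], "travel": [0.5, 0.007, 1], "gripper": -1}, {"delta_rot": [0, 0, 0], "travel": [0.5, 0.007, 1], "gripper": -1}], "force": 15}}

```text
clock: 12.88
tool_pos: [0.4768, -0.0019, 0.0611]
eef_rot: [-0.058, 0.998, -0.0, 0.001]
contact_force: [-0.8, -0.6, 7.1]
opening: 0.157
```

>>> {"op": "play_rows", "data": {"commands": [{"delta_rot": [0, 0, 0], "travel": [0, 0, 0], "gripper": 0}, {"delta_rot": [0, 0, 0], "travel": [0, 0, 0], "gripper": 0}, {"delta_rot": [0, 0, 0], "travel": [0, 0, -0.2], "gripper": 0}, {"delta_rot": [0, 0, 0], "travel": [0, 0, -0.6], "gripper": 0.5}, {"delta_rot": [0, 0, 0], "travel": [-0.3, 0, -1], "gripper": 1}, {"delta_rot": [0, 0, 0], "travel": [-0.5, 0, -1], "gripper": 1}, {"delta_rot": [0, 0, 0], "travel": [-0.5, 0, -1], "gripper": 1}, {"delta_rot": [0, 0, 0], "travel": [-0.5, 0, -1], "gripper": 1}, {"delta_rot": [0, 0, 0], "travel": [-0.5, 0, -1], "gripper": 1}]}}

```text
clock: 14.0
tool_pos: [0.5489, 0.0064, 0.2093]
eef_rot: [-0.058, 0.998, -0.0, -0.002]
contact_force: [-0.4, 0.1, 0.4]
opening: 1.002
```

```bash
python3 f.py w6.png
```

```text
14.05 [0.5492 0.0065 0.2095] 0.9993335604801956 [-0.104  -0.4157  0.2579]
c [313 320]
brass [20, 11, 9, 9, 65] [304.8308 320.8   ] jig mm [659.6343 -66.3415]
brass [36, 11, 9, 9, 62] [320.8387 320.7258] jig mm [659.6175 -50.1652]
steel [13, 5, 5, 15, 58] [296.1379 317.9138] jig mm [653.0847 -74.7965]
steel [45, 4, 5, 15, 55] [327.9636 317.4182] jig mm [652.6682 -43.2792]
311 296 298 326 329 mid y -58.81
312 296 298 326 329 mid y -58.82
313 295 298 326 329 mid y -59.07
314 295 298 327 329 mid y -58.82
315 295 298 327 329 mid y -58.83
316 295 298 326 329 mid y -59.08
317 294 298 327 329 mid y -59.08
318 294 298 326 330 mid y -59.09
319 295 298 327 330 mid y -58.59
320 294 297 326 330 mid y -59.34
321 294 297 327 330 mid y -59.1
322 294 298 327 330 mid y -58.85
323 294 297 327 330 mid y -59.11
324 294 297 327 329 mid y -59.36
fx col row [array([659.8556, -71.0571]), array([659.8598, -70.0614])]
```

>>> {"op": "play_rows", "data": {"commands": [{"delta_rot": [0, 0, 0], "travel": [0.3, 0.006, 0.1], "gripper": 0.3}, {"delta_rot": [0, 0, 0], "travel": [0.5, 0.006, 0.4], "gripper": 0.1}, {"delta_rot": [0, 0, 0], "travel": [0.5, 0.006, 0.6], "gripper": 0}, {"delta_rot": [0, 0, 0], "travel": [0.5, 0.006, 0.85], "gripper": 0}, {"delta_rot": [0, 0, 0], "travel": [0.5, 0.006, 1], "gripper": -0.2}, {"delta_rot": [0, 0, 0], "travel": [0.5, 0.006, 1], "gripper": -0.4}, {"delta_rot": [0, 0, 0], "travel": [0.5, 0.006, 1], "gripper": -1}, {"delta_rot": [0, 0, 0], "travel": [0.5, 0.006, 1], "gripper": -1}, {"delta_rot": [0, 0, 0], "travel": [0.5, 0.006, 1], "gripper": -1}, {"delta_rot": [0, 0, 0], "travel": [0.5, 0.006, 1], "gripper": -1}, {"delta_rot": [0, 0, 0], "travel": [0.5, 0.006, 1], "gripper": -1}], "force": 15}}

```text
clock: 15.42
tool_pos: [0.4764, -0.0012, 0.061]
eef_rot: [-0.057, 0.998, -0.0, 0.001]
contact_force: [-0.7, -1.3, 7.6]
opening: 0.158
```

>>> {"op": "play_rows", "data": {"commands": [{"delta_rot": [0, 0, 0], "travel": [0, 0, 0], "gripper": 0}, {"delta_rot": [0, 0, 0], "travel": [0, 0, 0], "gripper": 0}, {"delta_rot": [0, 0, 0], "travel": [0, 0, -0.2], "gripper": 0}, {"delta_rot": [0, 0, 0], "travel": [0, 0, -0.6], "gripper": 0.5}, {"delta_rot": [0, 0, 0], "travel": [-0.3, 0, -1], "gripper": 1}, {"delta_rot": [0, 0, 0], "travel": [-0.5, 0, -1], "gripper": 1}, {"delta_rot": [0, 0, 0], "travel": [-0.5, 0, -1], "gripper": 1}, {"delta_rot": [0, 0, 0], "travel": [-0.5, 0, -1], "gripper": 1}, {"delta_rot": [0, 0, 0], "travel": [-0.5, 0, -1], "gripper": 1}]}}

```text
clock: 16.55
tool_pos: [0.5488, 0.0074, 0.2093]
eef_rot: [-0.058, 0.998, -0.0, -0.001]
contact_force: [-0.3, -0.3, 1.0]
opening: 0.998
```

```bash
python3 f.py w7.png
```

```text
16.6 [0.5491 0.0075 0.2095] 1.002114029829041 [0.1751 0.4607 0.0548]
c [312 320]
brass [20, 11, 9, 9, 63] [303.9524 320.8095] jig mm [659.7271 -66.3064]
brass [36, 11, 9, 9, 62] [319.8387 320.7258] jig mm [659.6979 -50.2515]
steel [14, 5, 5, 14, 59] [296.0339 317.5254] jig mm [652.7405 -73.971 ]
steel [46, 5, 5, 14, 57] [327.8246 317.5965] jig mm [652.9472 -42.4908]
311 295 298 326 329 mid y -58.14
312 295 298 326 329 mid y -58.14
313 295 298 326 329 mid y -58.14
314 295 298 326 329 mid y -58.15
315 295 298 326 329 mid y -58.15
316 295 298 327 329 mid y -57.91
317 294 298 326 329 mid y -58.41
318 294 298 326 330 mid y -58.16
319 294 298 326 329 mid y -58.41
320 294 297 326 329 mid y -58.67
321 294 297 326 330 mid y -58.42
322 294 297 327 330 mid y -58.18
323 294 297 327 330 mid y -58.18
324 294 297 327 330 mid y -58.19
fx col row [array([659.9413, -70.1346]), array([659.9454, -69.1389])]
```

>>> {"op": "play_rows", "data": {"commands": [{"delta_rot": [0, 0, 0], "travel": [-0.25, 0.003, 0.1], "gripper": 0.1}, {"delta_rot": [0, 0, 0], "travel": [-0.387, 0.003, 0.4], "gripper": 0.1}, {"delta_rot": [0, 0, 0], "travel": [-0.387, 0.003, 0.5], "gripper": 0.1}, {"delta_rot": [0, 0, 0], "travel": [-0.387, 0.003, 0.55], "gripper": 0.1}, {"delta_rot": [0, 0, 0], "travel": [-0.387, 0.003, 0.75], "gripper": 0.1}, {"delta_rot": [0, 0, 0], "travel": [-0.387, 0.003, 1], "gripper": 0.1}, {"delta_rot": [0, 0, 0], "travel": [-0.387, 0.003, 1], "gripper": 0.1}], "force": 15}}

```text
clock: 17.48
tool_pos: [0.6059, 0.0144, 0.0592]
eef_rot: [-0.058, 0.998, -0.0, -0.002]
contact_force: [-0.9, 0.0, 0.4]
opening: 0.547
```

>>> {"op": "play_rows", "data": {"commands": [{"delta_rot": [0, 0, 0], "travel": [0, 0, 0.08], "gripper": 0.1}, {"delta_rot": [0, 0, 0], "travel": [0, 0, 0.147], "gripper": 0.1}, {"delta_rot": [0, 0, 0], "travel": [0, 0, 0.147], "gripper": 0.1}, {"delta_rot": [0, 0, 0], "travel": [0, 0, 0.147], "gripper": -0.1}, {"delta_rot": [0, 0, 0], "travel": [0, 0, 0.147], "gripper": -0.2}, {"delta_rot": [0, 0, 0], "travel": [0, 0, 0.147], "gripper": -0.2}]}}

```text
clock: 18.23
tool_pos: [0.6083, 0.0148, 0.0384]
eef_rot: [-0.058, 0.998, 0.0, 0.0]
contact_force: [0.2, 0.3, 0.5]
opening: 0.402
```

```bash
python3 m.py 8; python3 - <<'E'
import cv2
a=cv2.imread('pics/wrist8.png'); b=cv2.imread('pics/side8.png')[190:310,290:450]
cv2.imwrite('pics/c8.png',cv2.hconcat([cv2.resize(a,(400,300),interpolation=3),cv2.resize(b,(400,300),interpolation=2)]))
E
```

```text
18.225 [0.6083 0.0148 0.0384] [-0.0576  0.9983  0.      0.0002] [0.1531 0.2524 0.4795] 0.4019488210179011
wrist pad_left 0.61 [325.3 378.3] jig axes mm [659.7 -51. ]
wrist pad_left 0.51 [294.7 382.4] jig axes mm [662.2 -67.4]
wrist pad_right 0.64 [292.1 381.2] jig axes mm [661.5 -68.8]
wrist pinch_left 0.77 [355.  331.5] jig axes mm [604.1 -41.8]
wrist pinch_right 0.96 [269. 334.] jig axes mm [605.1 -74.2]
top knob 0.5 [326.  250.4] jig axes mm [471.6 -56.1]
top pad_left 0.48 [201.4 296. ] jig axes mm [387.7 285.2]
side knob 0.55 [301.9 247.3] jig axes mm [478.3 -63.4]
side pad_left 0.75 [379.8 245.3] jig axes mm [663.  -54.3]
side pad_right 0.57 [379.6 250.5] jig axes mm [657.1 -68.6]
side pad_right 0.46 [306.6 279.8] jig axes mm [ 476.3 -101.7]
side pinch_left 0.42 [353.1 236.6] jig axes mm [597.7 -49. ]
side pinch_right 0.51 [357.9 242.2] jig axes mm [602.8 -67.2]
side pinch_right 0.22 [354.4 234.7] jig axes mm [602.3 -44.5]
```

View pics/c8.png

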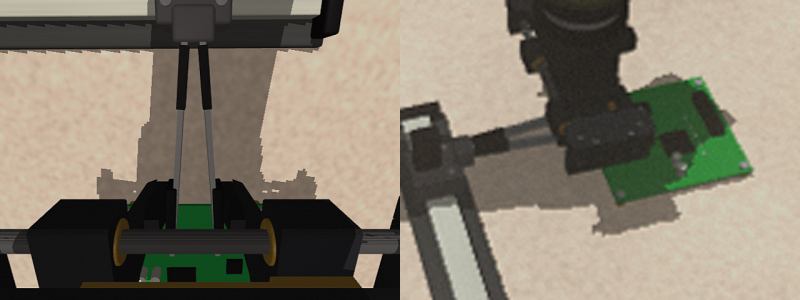

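Fingers sit either side of the black pads with equal clearance, and the pad midpoint reads −58.0 mm against −58.4 mm for the TCP. Now I'll squeeze gently in steps.

>>> {"op": "play_rows", "data": {"commands": [{"delta_rot": [0, 0, 0], "travel": [0, 0, 0], "gripper": -0.25}, {"delta_rot": [0, 0, 0], "travel": [0, 0, 0], "gripper": -0.3}, {"delta_rot": [0, 0, 0], "travel": [0, 0, 0], "gripper": -0.35}, {"delta_rot": [0, 0, 0], "travel": [0, 0, 0], "gripper": -0.4}, {"delta_rot": [0, 0, 0], "travel": [0, 0, 0], "gripper": -0.4}, {"delta_rot": [0, 0, 0], "travel": [0, 0, 0], "gripper": -0.4}], "force": 15}}

```text
clock: 20.18
tool_pos: [0.6085, 0.0149, 0.0382]
eef_rot: [-0.058, 0.998, 0.0, 0.0]
contact_force: [1.4, -0.1, -1.7]
opening: 0.302
```

```bash
python3 -c "
from h import *
st=r.get_state(); print(st['opening'],st['opening']*88,st['tool_pos'],st['contact_force'])
s=snap('wrist'); save(s,'w9.png',(230,280,390,430),3.5)"
```

```text
0.3018671489778002 26.564309110046416 [0.60847636 0.01485608 0.03822803] [ 1.4351356  -0.10387801 -1.68056391]
```

View pics/w9.png

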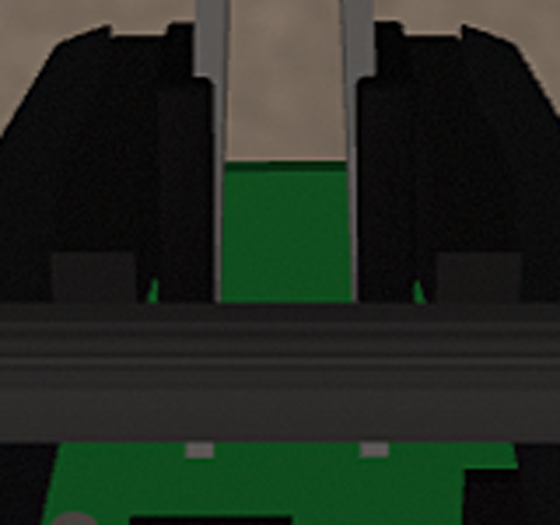

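>>> {"op": "play_rows", "data": {"commands": [{"delta_rot": [0, 0, 0], "travel": [0, 0, 0], "gripper": -0.43}, {"delta_rot": [0, 0, 0], "travel": [0, 0, 0], "gripper": -0.46}, {"delta_rot": [0, 0, 0], "travel": [0, 0, 0], "gripper": -0.477}, {"delta_rot": [0, 0, 0], "travel": [0, 0, 0], "gripper": -0.477}, {"delta_rot": [0, 0, 0], "travel": [0, 0, 0], "gripper": -0.477}, {"delta_rot": [0, 0, 0], "travel": [0, 0, 0], "gripper": -0.477}], "force": 15}}

```text
clock: 20.98
tool_pos: [0.6086, 0.0148, 0.0383]
eef_rot: [-0.058, 0.998, 0.0, 0.0]
contact_force: [3.6, -0.8, -1.5]
opening: 0.262
```

```bash
cat > g.py <<'E'
from h import *
import sys
np.set_printoptions(precision=4,suppress=True)
a=np.radians(6.9); U=np.array([[np.cos(a),np.sin(a)],[-np.sin(a),np.cos(a)]])
st=r.get_state(); print(st['clock'],st['opening'],st['opening']*88,1000*U@st['tool_pos'][:2],st['tool_pos'],st['contact_force'])
s=snap('wrist'); save(s,sys.argv[1]+'w.png',(230,280,390,430),3.5)
w=cv2.cvtColor(s['color'],cv2.COLOR_RGB2HSV)[400:418,270:355].astype(int); m=((w[...,1]<70)&(w[...,2]>50)).astype(np.uint8)
n,_,S,C=cv2.connectedComponentsWithStats(m)
for i in range(1,n):
    if S[i,4]>3: print('tip',S[i].tolist(),C[i]+[270,400],1000*U@at_z(s,C[i]+[270,400],.018)[:2])
print('pads expected at px',proj(s,[*(U.T@[.6597,-.0663]),.012]),proj(s,[*(U.T@[.6597,-.0502]),.012]))
v=np.arange(320,366); w=cv2.cvtColor(s['color'],cv2.COLOR_RGB2HSV).astype(int)
for c in ['side','top']:
    t=snap(c); save(t,sys.argv[1]+c+'.png')
    for q in ['tip_left','tip_right','pad_left','pad_right']:
        for d in viewer.pinpoint(c,q)[:1]: print(c,q,round(d['conf'],2),1000*U@at_z(t,d['at'],Z[q])[:2])
E
python3 g.py a
```

```text
20.975 0.262171900885951 23.071127277963686 [605.9597 -58.3865] [0.6086 0.0148 0.0383] [ 3.6078 -0.7895 -1.4841]
tip [19, 6, 8, 4, 32] [292.5 407.5] [673.5311 -68.4861]
tip [57, 6, 9, 4, 32] [331.25 407.5 ] [673.6325 -47.9426]
pads expected at px [296.6196 378.074 ] [326.7408 377.949 ]
side pad_left 0.81 [657.5082 -51.1757]
side pad_right 0.93 [662.6122 -64.403 ]
```

>>> {"op": "play_rows", "data": {"commands": [{"delta_rot": [0, 0, 0], "travel": [0, 0, 0], "gripper": -0.478}, {"delta_rot": [0, 0, 0], "travel": [0, 0, 0], "gripper": -0.478}, {"delta_rot": [0, 0, 0], "travel": [0, 0, 0], "gripper": -0.478}, {"delta_rot": [0, 0, 0], "travel": [0, 0, 0], "gripper": -0.478}, {"delta_rot": [0, 0, 0], "travel": [0, 0, 0], "gripper": -0.478}, {"delta_rot": [0, 0, 0], "travel": [0, 0, 0], "gripper": -0.478}, {"delta_rot": [0, 0, 0], "travel": [0, 0, 0], "gripper": -0.478}, {"delta_rot": [0, 0, 0], "travel": [0, 0, 0], "gripper": -0.478}]}}

```text
clock: 22.52
tool_pos: [0.6085, 0.0149, 0.0383]
eef_rot: [-0.058, 0.998, 0.0, 0.0]
contact_force: [5.6, -0.1, -1.2]
opening: 0.259
```

```bash
python3 g.py b; python3 - <<'E'
from h import *
s=snap('wrist'); C=[(292.5,407.5),(331.25,407.5)]
for z in (.06,.064): print(z,[1000*at_z(s,c,z)[:2] for c in C], 1000*np.linalg.norm(at_z(s,C[0],z)-at_z(s,C[1],z)), s['o'])
a=cv2.imread('pics/bw.png'); b=cv2.imread('pics/bside.png')[190:310,290:450]
cv2.imwrite('pics/cb.png',cv2.hconcat([cv2.resize(a,(400,375)),cv2.resize(b,(400,375))]))
E
```

```text
22.525 0.25907552649392795 22.79864633146566 [605.9204 -58.3391] [0.6085 0.0149 0.0383] [ 5.605  -0.1182 -1.1823]
tip [19, 6, 8, 5, 36] [292.6111 407.7778] [673.6877 -68.4114]
tip [57, 6, 9, 4, 32] [331.25 407.5 ] [673.6105 -47.9233]
pads expected at px [296.5845 378.1091] [326.7045 377.984 ]
side tip_right 0.63 [614.924  -31.2898]
side pad_right 0.77 [665.2329 -63.9252]
top pad_right 0.43 [470.2895 -61.0728]
0.06 [array([640.36343812,  11.19332568]), array([638.59360049,  26.45042649])] 15.35940917897974 [0.53225052 0.00601189 0.18442741]
0.064 [array([636.88790428,  11.0267568 ]), array([635.17496208,  25.79338366])] 14.865646298375392 [0.53225052 0.00601189 0.18442741]
```

View pics/cb.png

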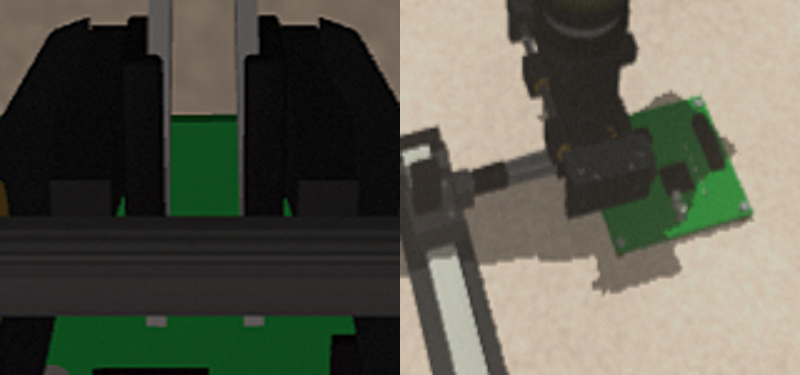

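```bash
python3 -c "
from h import *
o=[r.get_state()['opening']*88 for _ in range(3)]; print(o); print(r.finish_job())"
```

```text
[23.176100769956335, 23.176100769956335, 23.176100769956335]
the job is handed in; nothing more can be done
None
```

I slid the carriage by its knob until the open tweezers stood centred over the test pads. Then I squeezed the two finger pads to about 23 mm and handed the job in at about 22.5 s, still holding that gap.

- **Centring:** it took three placements. After the last one, the wrist view put the midpoint of the open tips at −58.2 mm and of the test pads at −58.3 mm along the rail.
- **Gap:** the final opening readings were 22.8 to 23.2 mm against the 23 mm wanted. The blade spacing at the bend was about 14.9 mm, which works out to a tip gap of roughly 16 to 16.5 mm. The tips never closed together.

**Less certain:**
- **Tips not seen:** the gripper's crossbar hid the tips and test pads during the squeeze, so the final gap and alignment are inferred from the opening and the visible blade bends.
- **Force reading:** the sideways force rose from 3.6 to 5.6 N during the hold, while the arm and gap stayed steady.
- **Bad detection:** the side camera's one sighting of a tip in the final pose was clearly wrong, so I ignored it.
- **Bystanders:** the arm never went near the mug, jar, screwdriver or bottle cap, but I did not measure their positions again at the end.

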